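# Set the charger for the pack on the plate

## Task

Open the charger case: swing up its green lid, which has a steel carry handle at the front, until it rests back on its stop. Then turn the orange selector knob inside so that its pointer clicks into the position whose coloured mark matches the battery pack standing on the black charging plate (the other two packs, on the plywood board, do not count). Leave the lid open and do not disturb the three packs.

Things in the scene. Friction and masses are not known exactly. Their poses are not given: they have to be found in the camera images.
- case_lid (a joint): angle of the green case lid, rad: 0 closed, 1.9 open on its stop (leaning 19 degrees past upright). A plain hinge: let go below about 1.4 it falls shut, beyond about 1.8 it falls gently onto its stop. Mass about 0.4 kg
- lid_hinge (a point): point on the lid's hinge axis, mid-length, at the back top edge of the grey case base, 50 mm above the table. Axes at joint 0: as the case (below); the axes turn with the lid about y. The lid is a hollow green shell 180 (x) x 240 (y) x 55 mm high, walls 4 mm, lying on its -x side of this point; it opens upward and over towards the case's +x side
- handle (a point): middle of the round steel bar (diameter 11 mm) of the carry handle on the lid's front; the bar runs along y, 120 mm between its two arms, and stands 45 mm clear (centre) in front of the lid's front wall, 225 mm (x) and 30 mm (z) from the hinge axis, 80 mm above the table when closed. Moves and turns with the lid; can be pinched from above all the way through the swing
- case: fixed charger case, base 180 (x) x 240 (y) x 50 mm high; origin at the centre of its underside on the table, z up. Its front (handle side) is -x, the lid is hinged along its back top edge at +x. Its x axis points roughly to the left (+y) of the robot. The top of the base is the flat control panel, covered by the lid while that is closed
- selector (a joint): angle of the orange selector knob, rad, growing clockwise seen from above; it clicks into four positions: -0.6 (blue mark), 0 (white mark, off, where it starts), 0.6 (yellow mark), 1.2 (red mark); end stops at -0.75 and 1.35. Takes up to about 0.08 N m
- knob_grip (a point): on the knob's axis at the height to grip, 81 mm above the table. The knob is a bar grip 46 mm long (x), 14 mm thick (y), 34 mm high, top 93 mm above the table, on a disc of 48 mm diameter. Turns with the knob: the white pointer end of the bar is its -x; at joint 0 the axes are those of the case
- mark_blue (a point): blue dot on the panel (17 mm diameter), 45.5 mm from the knob's axis, 52 mm above the table
- mark_white (a point): white dot, the off position, same size and radius
- mark_yellow (a point): yellow dot, same size and radius
- mark_red (a point): red dot, same size and radius
- plate: fixed black charging plate with an orange circle, 130 (x) x 120 (y) x 10 mm; origin at the centre of its underside on the table. One battery pack stands on it
- pack_blue: power-tool battery pack with a blue top, 78 (x) x 60 (y) x 62 mm high, 0.5 kg; origin at the centre of its underside. Stands loose on the charging plate (within 30 mm of its centre) or on the plywood board, 10 mm above the table
- pack_yellow: power-tool battery pack with a yellow top, 78 (x) x 60 (y) x 62 mm high, 0.5 kg; origin at the centre of its underside. Stands loose on the charging plate (within 30 mm of its centre) or on the plywood board, 10 mm above the table
- pack_red: power-tool battery pack with a red top, 78 (x) x 60 (y) x 62 mm high, 0.5 kg; origin at the centre of its underside. Stands loose on the charging plate (within 30 mm of its centre) or on the plywood board, 10 mm above the table

How it is judged:
By the outcome, as a careful person would: the job done as asked, in the order asked, and still so for the second after the job is handed in, with the robot touching nothing.
It also fails if it takes over 61 s, if anything falls off the work surface, if the arm or the gripper's body presses on something with over 40 N, if the wrist force passes 120 N, or if a joint passes its speed limit or range.

## Robot

A 6-joint arm with a two-finger parallel gripper is mounted at the origin on the work surface. World frame = base frame: x ahead of the robot, y to its left, z up, the work surface at z = 0. Lengths are in m, angles in rad, forces in N, time in s.
With the tool pointing down it reaches from about 0.375 to 0.9 m from the base axis. Payload 3.1 kg.
Tool frame: the origin (TCP) lies at the very end of the fingers, on their centre line; the grasp point (between the pads) lies 19 mm behind it; z points along the fingers, y is the direction in which the jaws open and shut (so a half turn about z gives the same grasp; the last joint's range is limited). The gripper opens to 85 mm and grips with 20 to 120 N. Pads are 22 mm wide; open, the fingers measure 114 mm over their backs; the gripper's body (76 mm by 85 mm) begins 54 mm behind the grasp point. The pads swing forward as they close: fully open they stand 13 mm farther back than shut.
Start: joints at [-1.52, 0.527, 1.433, -0, 1.181, -0.178], TCP at [0.142, -0.609, 0.231] pointing down, gripper open.
Joint ranges: [-3.08, 3.08], [-0.75, 2.2], [0.22, 2.44], [-1.43, 4.57], [0, 2.65], [-2.85, 2.85]. Speed limits (rad/s): [2.79, 2.79, 3.14, 3.14, 3.14, 3.14].

## Interface

Orientations are given as a unit quaternion [x, y, z, w].
In Python, from station import manip gives the robot as it stands.
- The arm moves only by the tool send_rows, never from a script. Its argument "motion" is a list of rows, each an object with "gripper": the finger opening in mm, from 0 to 85.4; "travel": the shift along the tool's x, y, z in mm, a list of three; "rotation": the turn, a rotation vector about the tool's x, y, z in degrees, a list of three. In form: [{"gripper": gripper, "travel": [x, y, z], "rotation": [ax, ay, az]}, ...]. A call has 1 to 12 rows; each row shifts and turns the commanded pose from where the row before left it, along the tool's axes as they then stand; what a row does not reach is not made up. A row lasts 1/12 s, in which the tool goes at most 41.7 mm and 7.16 degrees, less where a joint would pass 70% of its speed; a pose out of reach is approached as far as the arm can. A call is refused whole if a number of a shift passes 41.7 or a number of a turn 7.16, either way. A call with a gripper value outside its range is refused whole. The fingers move at their own pace and stop on an object; "newtons" is the grip in N (left out, the last holds). Time passes only in rows, so rows that do not move let the fingers close. It gives the time, the measured TCP pose, the force and the opening at its end, in the units of the state.
- manip.sense(): the state, without advancing time (a new reading comes with each control period).
- manip.snapshot(name): name is "side" or "top"; returns the picture (420x560x3 uint8, red, green, blue); there is no depth.
- manip.calibration(name): a dict with "fx", "fy", "cx", "cy" (pixels), "cam_to_world" (4x4, takes a point from camera to world coordinates). Camera axes: x right, y down, z forward; pixel columns grow to the right and rows downward; lengths in m; the calibration is good to about 2 mm. A picture is of the moment at which its call begins. calibration takes no time and is no camera call.
- manip.sign_off(): hands the job in, once; it reports no verdict.
The state is a dict: "t": time; "q": joint angles; "qd": joint speeds; "tau": joint torques, N m; "tcp_pos": TCP position; "tool_rot": TCP orientation; "force": force on the tool from outside, world axes, zero at the start; "ft_torque": the same for the moment, N m; "finger_gap": opening from 0.0 (shut) to 1.0 (fully open).
Only numpy, scipy, OpenCV 4.12 (cv2) and the standard library are available. Lean on these libraries where they do the work, as an engineer would, in place of code of your own. Each camera call takes 0.05 s, during which the arm holds its last target. There are 200 camera calls.

## Working session

There is one attempt and no reset: what is moved stays moved. The work goes in short steps, Python scripts to look and compute and a tool call to move; the robot and the scene stay as the last step left them, time stands still between calls to the robot, and variables do not carry over. Pictures are saved under pics/ and viewed, about 8 in all and at most 12, crops included, and the job is handed in when it is done.

Besides the shell and the picture viewer there is one more tool, called after "Call:" as name([rows], argument=value, ...), one row to a line, values as JSON. send_rows: Moves the arm, as the interface text tells. Its arguments: {"type":"object","properties":{"motion":{"type":"array","items":{"type":"object","properties":{"gripper":{"type":"number"},"travel":{"type":"array","items":{"type":"number"}},"rotation":{"type":"array","items":{"type":"number"}}}}},"newtons":{"type":"number"}},"required":["motion"]}

```bash
ls; mkdir -p pics; python3 - <<'E'
from station import manip
import cv2
for n in("top","side"):
    im=manip.snapshot(n); cv2.imwrite(f"pics/{n}0.png",cv2.cvtColor(im,cv2.COLOR_RGB2BGR))
    c=manip.calibration(n); print(n,c)
print(manip.sense())
E
```

```text
pics
top {'fx': 499.9422668725592, 'fy': 499.9422668725592, 'cx': 272.78715600525004, 'cy': 204.93344688248393, 'cam_to_world': array([[-0.00197094, -0.99549206,  0.09482448,  0.38681022],
       [-0.99987989,  0.00341957,  0.01511684,  0.04491412],
       [-0.01537295, -0.0947833 , -0.99537922,  1.39495936],
       [ 0.        ,  0.        ,  0.        ,  1.        ]])}
side {'fx': 515.4755036025438, 'fy': 515.4755036025438, 'cx': 281.30236429332786, 'cy': 200.1040441831792, 'cam_to_world': array([[-0.22279398, -0.68291397,  0.69569487, -0.56157926],
       [-0.97472303,  0.16825112, -0.14699172,  0.27753726],
       [-0.01666875, -0.71085869, -0.70313731,  1.13367573],
       [ 0.        ,  0.        ,  0.        ,  1.        ]])}
{'t': 0.1, 'q': array([-1.51950775e+00,  5.28364756e-01,  1.43380107e+00,  2.05786617e-05,
        1.18140226e+00, -1.78490516e-01]), 'qd': array([ 0.00055888, -0.00199495, -0.00254493, -0.00016514, -0.0023475 ,
       -0.00015028]), 'tau': array([-2.21704749e-04, -4.43305779e+01, -1.78586626e+01, -1.46765487e-04,
        3.91289504e-03, -2.15652221e-06]), 'tcp_pos': array([ 0.14235737, -0.60789736,  0.23042811]), 'tool_rot': array([ 9.93407417e-01,  1.14633019e-01,  7.22730737e-05, -9.85110437e-04]), 'force': array([ 0.4261918 ,  0.06404672, -0.38192312]), 'ft_torque': array([-0.00010222,  0.01400789,  0.00339102]), 'finger_gap': 1.0058139844242135}
```

View pics/top0.png

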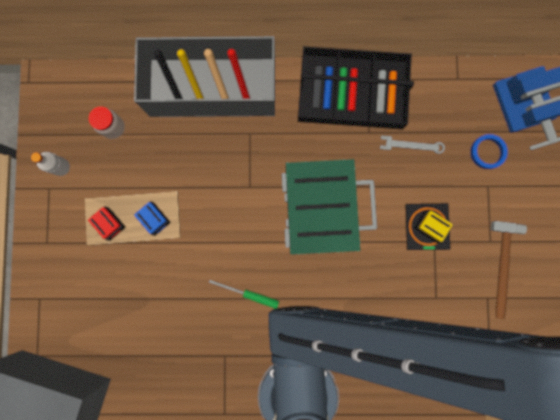

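View pics/side0.png

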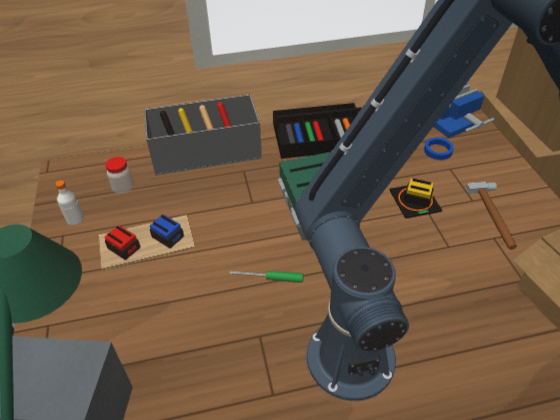

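Yellow pack stands on the plate (434,226), so the target is yellow (0.6). The case lid spans about (287–359, 161–253) with the handle on the right at about (375,205).

```bash
cat > h.py <<'E'
import numpy as np, cv2
from station import manip
def p2w(name,uv,z):
    c=manip.calibration(name);T=np.array(c["cam_to_world"])
    d=T[:3,:3]@np.array([(uv[0]-c["cx"])/c["fx"],(uv[1]-c["cy"])/c["fy"],1])
    return T[:3,3]+d*(z-T[2,3])/d[2]
def w2p(name,P):
    c=manip.calibration(name);T=np.array(c["cam_to_world"])
    p=T[:3,:3].T@(np.array(P)-T[:3,3]); return np.array([c["fx"]*p[0]/p[2]+c["cx"],c["fy"]*p[1]/p[2]+c["cy"]])
E
python3 - <<'E'
from h import *
im=cv2.imread("pics/top0.png"); hsv=cv2.cvtColor(im,cv2.COLOR_BGR2HSV)
g=cv2.inRange(hsv,(65,80,30),(95,255,200)); g[:, :270]=0; g[:,380:]=0; g[:150]=0; g[265:]=0
g=cv2.morphologyEx(g,cv2.MORPH_CLOSE,np.ones((9,9)))
r=cv2.minAreaRect(np.argwhere(g)[:,::-1].astype(np.float32)); print(r)
b=cv2.boxPoints(r)
for p in b: print(p,p2w("top",p,.105).round(4))
crop=im[150:265,275:470]; cv2.imwrite("pics/c1.png",cv2.resize(crop,None,fx=4,fy=4,interpolation=cv2.INTER_CUBIC))
E
```

```text
((322.3030700683594, 206.4553985595703), (89.80596160888672, 67.78436279296875), 86.8201675415039)
[285.9723  163.50156] [0.6183 0.0299 0.105 ]
[353.65228 159.74155] [ 0.6274 -0.1467  0.105 ]
[358.63385 249.40924] [ 0.3944 -0.1554  0.105 ]
[290.95386 253.16925] [0.3851 0.0181 0.105 ]
```

View pics/c1.png

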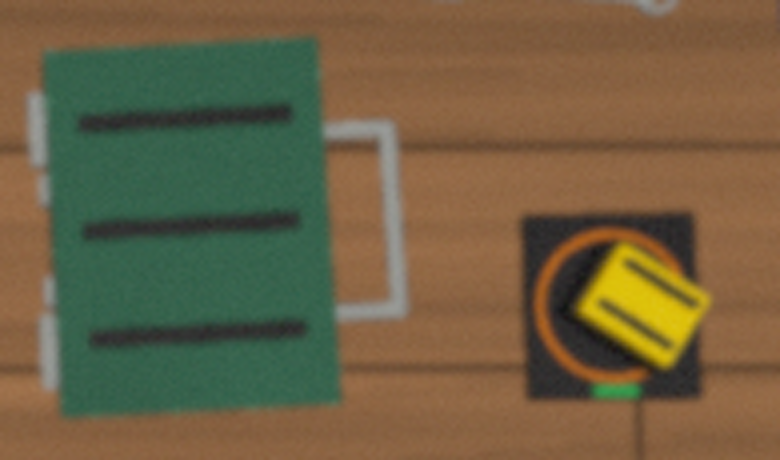

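```bash
python3 - <<'E'
from h import *
a=p2w("top",(372.3,180.5),.08);b=p2w("top",(374.7,229),.08);print(a,b,(a+b)/2,np.degrees(np.arctan2(*(a-b)[1::-1])))
print(p2w("top",(322.3,206.5),.105))
hsv=cv2.cvtColor(cv2.imread("pics/top0.png"),cv2.COLOR_BGR2HSV)
y=cv2.inRange(hsv,(20,120,120),(35,255,255)); y[:200]=0;y[260:]=0;y[:,:400]=0;y[:,470:]=0
c=np.argwhere(y)[:,::-1]; print("pack",p2w("top",c.mean(0),.072)); print("start R about", manip.sense()["tcp_pos"])
E
```

```text
[ 0.57613288 -0.19864547  0.08      ] [ 0.44776972 -0.20225242  0.08      ] [ 0.5119513  -0.20044895  0.08      ] 1.6095620241061988
[ 0.50518594 -0.06361449  0.105     ]
pack [ 0.45619749 -0.36405704  0.072     ]
start R about [ 0.14235737 -0.60789736  0.23042811]
```

Call:
send_rows([
  {"gripper": 40, "travel": [0, 0, 0], "rotation": [0, 0, 5.4]},
  {"gripper": 40, "travel": [0, 0, 0], "rotation": [0, 0, 5.4]},
  {"gripper": 40, "travel": [26, -26, 0], "rotation": [0, 0, 0]},
  {"gripper": 40, "travel": [26, -26, 0], "rotation": [0, 0, 0]},
  {"gripper": 40, "travel": [26, -26, 0], "rotation": [0, 0, 0]},
  {"gripper": 40, "travel": [26, -26, 0], "rotation": [0, 0, 0]},
  {"gripper": 40, "travel": [26, -26, 0], "rotation": [0, 0, 0]},
  {"gripper": 40, "travel": [26, -26, 0], "rotation": [0, 0, 0]},
  {"gripper": 40, "travel": [26, -26, 0], "rotation": [0, 0, 0]},
  {"gripper": 40, "travel": [26, -26, 0], "rotation": [0, 0, 0]},
  {"gripper": 40, "travel": [26, -26, 0], "rotation": [0, 0, 0]},
  {"gripper": 40, "travel": [26, -26, 0], "rotation": [0, 0, 0]},
], newtons=30)

```text
t: 1.1
tcp_pos: [0.3922, -0.3363, 0.2311]
tool_rot: [1.0, 0.021, -0.0, -0.0]
force: [0.6, -0.6, 1.0]
finger_gap: 0.467
```

Call:
send_rows([
  {"travel": [27, -27, 0]},
  {"travel": [27, -27, 0]},
  {"travel": [27, -27, 0]},
  {"travel": [25, -27, 0]},
  {"travel": [15, -18, 0]},
  {"travel": [6, -7, 15]},
  {"travel": [0, 0, 25]},
  {"travel": [0, 0, 15]},
  {"travel": [0, 0, 0]},
  {"travel": [0, 0, 0]},
])

```text
validation failed for argument at $.mo...
```

```bash
python3 - <<'E'
from h import *
s=manip.sense();print(s["tcp_pos"],s["tool_rot"],s["force"],s["finger_gap"])
a=manip.snapshot("top");cv2.imwrite("pics/t1.png",cv2.resize(a[140:280,260:440],None,fx=4,fy=4)[...,::-1])
E
```

```text
[ 0.39216999 -0.3363088   0.23105089] [ 9.99789592e-01  2.05092727e-02 -2.06669005e-04 -3.13578266e-04] [ 0.56816026 -0.61680565  1.04401023] 0.4670014604476553
```

View pics/t1.png

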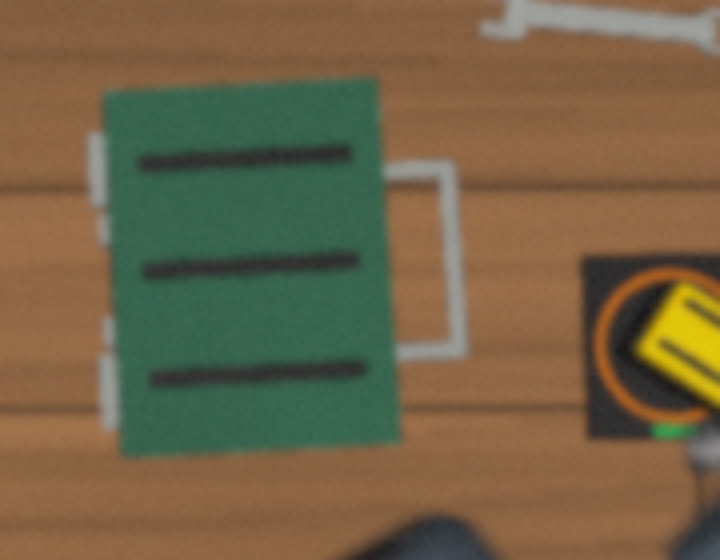

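The lid is still closed and untouched, the handle bar at crop (455,260), and the arm is just entering at the bottom. Every row needs all its fields, so I'm resending.

Call:
send_rows([
  {"gripper": 40, "travel": [27, -27, 0], "rotation": [0, 0, 0]},
  {"gripper": 40, "travel": [27, -27, 0], "rotation": [0, 0, 0]},
  {"gripper": 40, "travel": [27, -27, 0], "rotation": [0, 0, 0]},
  {"gripper": 40, "travel": [25, -27, 0], "rotation": [0, 0, 0]},
  {"gripper": 40, "travel": [15, -18, 0], "rotation": [0, 0, 0]},
  {"gripper": 40, "travel": [4, -7, 15], "rotation": [0, 0, 0]},
  {"gripper": 40, "travel": [0, 0, 25], "rotation": [0, 0, 0]},
  {"gripper": 40, "travel": [0, 0, 15], "rotation": [0, 0, 0]},
  {"gripper": 40, "travel": [0, 0, 0], "rotation": [0, 0, 0]},
  {"gripper": 40, "travel": [0, 0, 0], "rotation": [0, 0, 0]},
], newtons=30)

```text
t: 1.98
tcp_pos: [0.5102, -0.1997, 0.1755]
tool_rot: [1.0, 0.021, -0.001, -0.001]
force: [-0.3, -0.0, 1.3]
finger_gap: 0.469
```

Call:
send_rows([
  {"gripper": 40, "travel": [0, 0, 25], "rotation": [0, 0, 0]},
  {"gripper": 40, "travel": [0, 0, 25], "rotation": [0, 0, 0]},
  {"gripper": 40, "travel": [0, 0, 25], "rotation": [0, 0, 0]},
  {"gripper": 40, "travel": [0, 0, 25], "rotation": [0, 0, 0]},
  {"gripper": 40, "travel": [0, 0, 14], "rotation": [0, 0, 0]},
  {"gripper": 40, "travel": [0, 0, 0], "rotation": [0, 0, 0]},
  {"gripper": 0, "travel": [0, 0, 0], "rotation": [0, 0, 0]},
  {"gripper": 0, "travel": [0, 0, 0], "rotation": [0, 0, 0]},
  {"gripper": 0, "travel": [0, 0, 0], "rotation": [0, 0, 0]},
  {"gripper": 0, "travel": [0, 0, 0], "rotation": [0, 0, 0]},
  {"gripper": 0, "travel": [0, 0, 0], "rotation": [0, 0, 0]},
  {"gripper": 0, "travel": [0, 0, 0], "rotation": [0, 0, 0]},
], newtons=30)

```text
t: 2.98
tcp_pos: [0.5118, -0.1985, 0.064]
tool_rot: [1.0, 0.02, 0.001, -0.001]
force: [2.4, 6.3, -0.5]
finger_gap: 0.118
```

```bash
python3 - <<'E'
import numpy as np
R=.227;p=np.arctan2(30,225)+np.linspace(0,1.88,31)
a=-R*np.cos(p);b=R*np.sin(p)
for i in range(30): print(i,round(-1e3*(a[i+1]-a[i]),1),round(-1e3*(b[i+1]-b[i]),1))
E
```

```text
0 -2.3 -14.0
1 -3.2 -13.9
2 -4.1 -13.6
3 -4.9 -13.4
4 -5.7 -13.0
5 -6.5 -12.6
6 -7.3 -12.2
7 -8.1 -11.7
8 -8.8 -11.2
9 -9.5 -10.6
10 -10.1 -10.0
11 -10.7 -9.4
12 -11.3 -8.7
13 -11.8 -7.9
14 -12.3 -7.2
15 -12.7 -6.4
16 -13.1 -5.6
17 -13.4 -4.8
18 -13.7 -3.9
19 -13.9 -3.1
20 -14.1 -2.2
21 -14.2 -1.3
22 -14.2 -0.4
23 -14.2 0.5
24 -14.2 1.4
25 -14.0 2.3
26 -13.9 3.1
27 -13.6 4.0
28 -13.4 4.8
29 -13.0 5.7
```

Call:
send_rows([
  {"gripper": 0, "travel": [0, -2.5, -14], "rotation": [0, 0, 0]},
  {"gripper": 0, "travel": [0, -3, -14], "rotation": [0, 0, 0]},
  {"gripper": 0, "travel": [0, -4, -13.5], "rotation": [0, 0, 0]},
  {"gripper": 0, "travel": [0, -5, -13.5], "rotation": [0, 0, 0]},
  {"gripper": 0, "travel": [0, -5.5, -13], "rotation": [0, 0, 0]},
  {"gripper": 0, "travel": [0, -6.5, -12.5], "rotation": [0, 0, 0]},
  {"gripper": 0, "travel": [0, -7.5, -12], "rotation": [0, 0, 0]},
  {"gripper": 0, "travel": [0, 0, 0], "rotation": [0, 0, 0]},
], newtons=30)

```text
t: 3.65
tcp_pos: [0.5101, -0.1651, 0.1579]
tool_rot: [1.0, 0.021, 0.002, 0.001]
force: [-0.2, 1.0, -2.3]
finger_gap: 0.114
```

Call:
send_rows([
  {"gripper": 0, "travel": [0, -8, -11.5], "rotation": [0, 0, 0]},
  {"gripper": 0, "travel": [0, -9, -11], "rotation": [0, 0, 0]},
  {"gripper": 0, "travel": [0, -9.5, -10.5], "rotation": [0, 0, 0]},
  {"gripper": 0, "travel": [0, -10, -10], "rotation": [0, 0, 0]},
  {"gripper": 0, "travel": [0, -10.5, -9.5], "rotation": [0, 0, 0]},
  {"gripper": 0, "travel": [0, -11.5, -8.5], "rotation": [0, 0, 0]},
  {"gripper": 0, "travel": [0, -12, -8], "rotation": [0, 0, 0]},
  {"gripper": 0, "travel": [0, -12, -7], "rotation": [0, 0, 0]},
  {"gripper": 0, "travel": [0, -12.5, -6.5], "rotation": [0, 0, 0]},
  {"gripper": 0, "travel": [0, -13, -5.5], "rotation": [0, 0, 0]},
  {"gripper": 0, "travel": [0, -13.5, -5], "rotation": [0, 0, 0]},
  {"gripper": 0, "travel": [0, 0, 0], "rotation": [0, 0, 0]},
], newtons=30)

```text
t: 4.65
tcp_pos: [0.5046, -0.0444, 0.2519]
tool_rot: [1.0, 0.022, 0.002, 0.002]
force: [-5.1, -6.0, 11.9]
finger_gap: 0.112
```

Call:
send_rows([
  {"gripper": 0, "travel": [0, -13.5, -4], "rotation": [0, 0, 0]},
  {"gripper": 0, "travel": [0, -14, -3], "rotation": [0, 0, 0]},
  {"gripper": 0, "travel": [0, -14, -2], "rotation": [0, 0, 0]},
  {"gripper": 0, "travel": [0, -14, -1.5], "rotation": [0, 0, 0]},
  {"gripper": 0, "travel": [0, -14, -0.5], "rotation": [0, 0, 0]},
  {"gripper": 0, "travel": [0, -14, 0.5], "rotation": [0, 0, 0]},
  {"gripper": 0, "travel": [0, -14, 1.5], "rotation": [0, 0, 0]},
  {"gripper": 0, "travel": [0, -14, 2], "rotation": [0, 0, 0]},
  {"gripper": 0, "travel": [0, -14, 3], "rotation": [0, 0, 0]},
  {"gripper": 0, "travel": [0, -13.5, 4], "rotation": [0, 0, 0]},
  {"gripper": 0, "travel": [0, -13.5, 5], "rotation": [0, 0, 0]},
  {"gripper": 0, "travel": [0, 0, 0], "rotation": [0, 0, 0]},
], newtons=30)

```text
t: 5.65
tcp_pos: [0.497, 0.1109, 0.2436]
tool_rot: [1.0, 0.021, -0.0, -0.002]
force: [-1.7, 3.2, 4.9]
finger_gap: 0.113
```

Call:
send_rows([
  {"gripper": 0, "travel": [0, -8, 4], "rotation": [0, 0, 0]},
  {"gripper": 0, "travel": [0, -6, 2.5], "rotation": [0, 0, 0]},
  {"gripper": 0, "travel": [0, 0, 0], "rotation": [0, 0, 0]},
  {"gripper": 45, "travel": [0, 0, 0], "rotation": [0, 0, 0]},
  {"gripper": 45, "travel": [0, 0, 0], "rotation": [0, 0, 0]},
  {"gripper": 45, "travel": [0, 0, 0], "rotation": [0, 0, 0]},
  {"gripper": 45, "travel": [0, 0, 0], "rotation": [0, 0, 0]},
  {"gripper": 45, "travel": [0, 0, -15], "rotation": [0, 0, 0]},
  {"gripper": 45, "travel": [0, 0, -30], "rotation": [0, 0, 0]},
  {"gripper": 45, "travel": [0, 0, -30], "rotation": [0, 0, 0]},
  {"gripper": 45, "travel": [0, 10, -30], "rotation": [0, 0, 0]},
  {"gripper": 45, "travel": [0, 20, -20], "rotation": [0, 0, 0]},
], newtons=30)

```text
t: 6.65
tcp_pos: [0.4994, 0.0925, 0.3642]
tool_rot: [1.0, 0.022, 0.002, -0.0]
force: [0.5, -0.6, 0.0]
finger_gap: 0.524
```

Call:
send_rows([
  {"gripper": 45, "travel": [0, 35, 0], "rotation": [0, 0, 0]},
  {"gripper": 45, "travel": [0, 35, 0], "rotation": [0, 0, 0]},
  {"gripper": 45, "travel": [0, 35, 0], "rotation": [0, 0, 0]},
  {"gripper": 45, "travel": [0, 35, 0], "rotation": [0, 0, 0]},
  {"gripper": 45, "travel": [0, 35, 0], "rotation": [0, 0, 0]},
  {"gripper": 45, "travel": [0, 35, 0], "rotation": [0, 0, 0]},
  {"gripper": 45, "travel": [0, 35, 0], "rotation": [0, 0, 0]},
  {"gripper": 45, "travel": [0, 35, 0], "rotation": [0, 0, 0]},
  {"gripper": 45, "travel": [0, 35, 0], "rotation": [0, 0, 0]},
  {"gripper": 45, "travel": [0, 35, 0], "rotation": [0, 0, 0]},
  {"gripper": 45, "travel": [0, 20, 0], "rotation": [0, 0, 0]},
  {"gripper": 45, "travel": [0, 0, 0], "rotation": [0, 0, 0]},
])

```text
t: 7.65
tcp_pos: [0.5136, -0.283, 0.3605]
tool_rot: [1.0, 0.018, -0.0, 0.001]
force: [-0.3, -0.2, -0.2]
finger_gap: 0.528
```

```bash
python3 - <<'E'
from h import *
s=manip.sense();print(s["tcp_pos"],s["tool_rot"],s["force"],s["finger_gap"])
a=manip.snapshot("top")[...,::-1];cv2.imwrite("pics/t2.png",a);cv2.imwrite("pics/t2c.png",cv2.resize(a[130:280,210:400],None,fx=4,fy=4,interpolation=cv2.INTER_CUBIC))
E
```

```text
[ 0.51364979 -0.28304024  0.36052464] [ 9.99839541e-01  1.78867478e-02 -2.59569518e-04  9.42765347e-04] [-0.25025194 -0.20946744 -0.15196539] 0.5277426376336769
```

View pics/t2c.png

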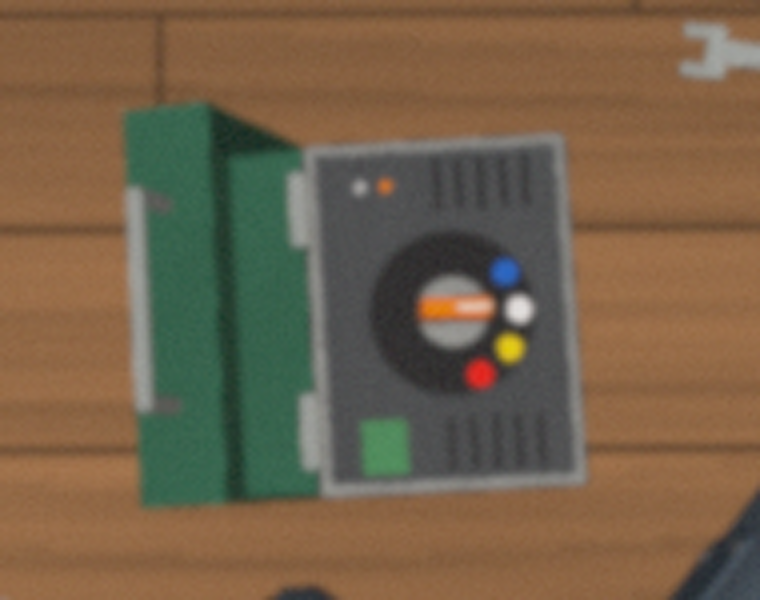

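Lid is open on its back stop (handle bar at crop x≈140). The knob bar is at crop (456,308), its pointer at white (519,309), with yellow at (510,348). Next I fit the axis from the marks.

```bash
python3 - <<'E'
from h import *
from scipy.optimize import least_squares
im=cv2.imread("pics/t2.png");h=cv2.cvtColor(im,cv2.COLOR_BGR2HSV)
sub=lambda lo,hi,b:(lambda m:np.argwhere(m[b[1]:b[3],b[0]:b[2]])[:,::-1].mean(0)+[b[0],b[1]])(cv2.inRange(h,lo,hi))
B=lambda x,y:(int(210+x/4-5),int(130+y/4-5),int(210+x/4+6),int(130+y/4+6))
d={'b':sub((100,120,80),(125,255,255),B(505,271)),'w':sub((0,0,170),(180,60,255),B(522,309)),'y':sub((22,120,100),(35,255,255),B(510,348)),'r':sub((170,130,100),(180,255,255),B(481,375))}
W={k:p2w("top",v,.052)[:2] for k,v in d.items()}
print(d,W)
ang=dict(b=-.6,w=0,y=.6,r=1.2)
# case -x dir at yaw a (case x dir = pi/2+a): pointer = -x rotated clockwise by ang
f=lambda p:np.concatenate([W[k]-p[:2]-.0455*np.array([np.cos(p[2]-np.pi/2-ang[k]),np.sin(p[2]-np.pi/2-ang[k])]) for k in W])
r=least_squares(f,[.5,-.07,0.04]);print(r.x,np.degrees(r.x[2]),r.fun*1e3)
o=cv2.inRange(h,(5,150,120),(20,255,255));o[:190]=0;o[225:]=0;o[:,:305]=0;o[:,345:]=0
print("orange",p2w("top",np.argwhere(o)[:,::-1].mean(0),.093))
for u in (456,308),: print(p2w("top",(210+u[0]/4,130+u[1]/4),.093))
print("handle",p2w("top",(210+140/4,130+298/4),.253))
E
```

```text
{'b': array([335.68085106, 197.57446809]), 'w': array([339.5       , 206.78571429]), 'y': array([337.05769231, 216.34615385]), 'r': array([331., 226.])} {'b': array([ 0.5341027, -0.1043882]), 'w': array([ 0.50912057, -0.11430519]), 'y': array([ 0.48334284, -0.10737759]), 'r': array([ 0.45743082, -0.09078746])}
[ 0.50214946 -0.06887018  0.12771678] 7.317632297500987 [ 1.68817056 -1.54338812  1.17578761 -0.30559286  1.89228122  2.01178919
 -4.7562394  -0.16280825]
orange [ 0.50484023 -0.05627318  0.093     ]
[ 0.50496108 -0.06904189  0.093     ]
handle [0.49681799 0.12608798 0.253     ]
```

```bash
python3 - <<'E'
from h import *
s=manip.sense();print(s["t"],s["q"].round(3))
E
```

```text
7.7 [-0.691  0.353  1.361 -0.     1.429  0.843]
```

Call:
send_rows([
  {"gripper": 45, "travel": [0, 0, 0], "rotation": [0, 0, -7.1]},
  {"gripper": 45, "travel": [0, 0, 0], "rotation": [0, 0, -7.1]},
  {"gripper": 45, "travel": [0, 0, 0], "rotation": [0, 0, -7.1]},
  {"gripper": 45, "travel": [0, 0, 0], "rotation": [0, 0, -7.1]},
  {"gripper": 45, "travel": [0, 0, 0], "rotation": [0, 0, -7.1]},
  {"gripper": 45, "travel": [0, 0, 0], "rotation": [0, 0, -7.1]},
  {"gripper": 45, "travel": [0, 0, 0], "rotation": [0, 0, -7.1]},
  {"gripper": 45, "travel": [0, 0, 0], "rotation": [0, 0, -7.1]},
  {"gripper": 45, "travel": [0, 0, 0], "rotation": [0, 0, -7.1]},
  {"gripper": 45, "travel": [0, 0, 0], "rotation": [0, 0, -7.1]},
  {"gripper": 45, "travel": [0, 0, 0], "rotation": [0, 0, -7.1]},
  {"gripper": 45, "travel": [0, 0, 0], "rotation": [0, 0, -7.1]},
])

```text
t: 8.7
tcp_pos: [0.5138, -0.2762, 0.3613]
tool_rot: [0.719, 0.695, 0.0, -0.001]
force: [-0.5, 0.1, 0.5]
finger_gap: 0.525
```

Call:
send_rows([
  {"gripper": 45, "travel": [0, 0, 0], "rotation": [0, 0, -5]},
  {"gripper": 45, "travel": [0, 0, 0], "rotation": [0, 0, 0]},
  {"gripper": 45, "travel": [30, 0, 0], "rotation": [0, 0, 0]},
  {"gripper": 45, "travel": [30, 0, 0], "rotation": [0, 0, 0]},
  {"gripper": 45, "travel": [30, 0, 10], "rotation": [0, 0, 0]},
  {"gripper": 45, "travel": [30, 0, 20], "rotation": [0, 0, 0]},
  {"gripper": 45, "travel": [30, 0, 20], "rotation": [0, 0, 0]},
  {"gripper": 45, "travel": [30, 0, 30], "rotation": [0, 0, 0]},
  {"gripper": 45, "travel": [30, 0, 40], "rotation": [0, 0, 0]},
  {"gripper": 45, "travel": [4, 0, 40], "rotation": [0, 0, 0]},
  {"gripper": 45, "travel": [0, 0, 30], "rotation": [0, 0, 0]},
  {"gripper": 45, "travel": [0, 0, 0], "rotation": [0, 0, 0]},
])

```text
t: 9.7
tcp_pos: [0.5, -0.0666, 0.1736]
tool_rot: [0.691, 0.723, -0.003, -0.006]
force: [-0.6, 0.0, 0.6]
finger_gap: 0.528
```

```bash
python3 - <<'E'
from h import *
from scipy.spatial.transform import Rotation as Ro
s=manip.sense();R=Ro.from_quat(s["tool_rot"]).as_matrix()
print(s["tcp_pos"],R.round(4),np.degrees(np.arctan2(R[1,0],R[0,0])),s["q"].round(2))
print("tool delta mm",(R.T@(np.array([.5065,-.069,.066])-s["tcp_pos"])*1e3).round(1))
E
```

```text
[ 0.49999661 -0.0666015   0.17359589] [[-0.0445  0.9989 -0.0123]
 [ 0.999   0.0446  0.0047]
 [ 0.0053 -0.0121 -0.9999]] 92.551080765467 [-0.35  0.46  1.78  0.    0.92 -0.4 ]
tool delta mm [ -3.3   7.7 107.5]
```

Call:
send_rows([
  {"gripper": 45, "travel": [-3, 7.5, 20], "rotation": [0, 0, 0]},
  {"gripper": 45, "travel": [0, 0, 25], "rotation": [0, 0, 0]},
  {"gripper": 45, "travel": [0, 0, 25], "rotation": [0, 0, 0]},
  {"gripper": 45, "travel": [0, 0, 20], "rotation": [0, 0, 0]},
  {"gripper": 45, "travel": [0, 0, 15], "rotation": [0, 0, 0]},
  {"gripper": 45, "travel": [0, 0, 0], "rotation": [0, 0, 0]},
  {"gripper": 45, "travel": [0, 0, 0], "rotation": [0, 0, 0]},
])

```text
t: 10.28
tcp_pos: [0.513, -0.0726, 0.0744]
tool_rot: [0.692, 0.722, 0.0, 0.0]
force: [-0.8, -0.2, 0.4]
finger_gap: 0.531
```

Call:
send_rows([
  {"gripper": 0, "travel": [0, 0, 0], "rotation": [0, 0, 0]},
  {"gripper": 0, "travel": [0, 0, 0], "rotation": [0, 0, 0]},
  {"gripper": 0, "travel": [0, 0, 0], "rotation": [0, 0, 0]},
  {"gripper": 0, "travel": [0, 0, 0], "rotation": [0, 0, 0]},
  {"gripper": 0, "travel": [0, 0, 0], "rotation": [0, 0, 0]},
  {"gripper": 0, "travel": [0, 0, 0], "rotation": [0, 0, 0]},
], newtons=30)

```text
t: 10.78
tcp_pos: [0.5075, -0.0722, 0.075]
tool_rot: [0.69, 0.723, -0.003, -0.004]
force: [-11.7, -3.7, 9.4]
finger_gap: 0.157
```

Call:
send_rows([
  {"gripper": 40, "travel": [0, -5, 0], "rotation": [0, 0, 0]},
  {"gripper": 40, "travel": [0, 0, 0], "rotation": [0, 0, 0]},
  {"gripper": 40, "travel": [0, 0, 0], "rotation": [0, 0, 0]},
  {"gripper": 40, "travel": [3, 0, 8], "rotation": [0, 0, 0]},
  {"gripper": 40, "travel": [0, 0, 0], "rotation": [0, 0, 0]},
  {"gripper": 40, "travel": [0, 0, 0], "rotation": [0, 0, 0]},
])

```text
t: 11.28
tcp_pos: [0.5072, -0.0692, 0.065]
tool_rot: [0.691, 0.723, -0.0, -0.0]
force: [-0.0, -0.6, -0.2]
finger_gap: 0.466
```

Call:
send_rows([
  {"gripper": 0, "travel": [0, 0, 0], "rotation": [0, 0, 0]},
  {"gripper": 0, "travel": [0, 0, 0], "rotation": [0, 0, 0]},
  {"gripper": 0, "travel": [0, 0, 0], "rotation": [0, 0, 0]},
  {"gripper": 0, "travel": [0, 0, 0], "rotation": [0, 0, 0]},
  {"gripper": 0, "travel": [0, 0, 0], "rotation": [0, 0, 0]},
  {"gripper": 0, "travel": [0, 0, 0], "rotation": [0, 0, 0]},
], newtons=40)

```text
t: 11.78
tcp_pos: [0.5071, -0.0695, 0.0655]
tool_rot: [0.691, 0.723, -0.0, -0.0]
force: [-0.9, -0.3, 0.1]
finger_gap: 0.152
```

Well centred. Turn 34.4° clockwise (+tool z).

Call:
send_rows([
  {"gripper": 0, "travel": [0, 0, 0], "rotation": [0, 0, 5]},
  {"gripper": 0, "travel": [0, 0, 0], "rotation": [0, 0, 5]},
  {"gripper": 0, "travel": [0, 0, 0], "rotation": [0, 0, 5]},
  {"gripper": 0, "travel": [0, 0, 0], "rotation": [0, 0, 5]},
  {"gripper": 0, "travel": [0, 0, 0], "rotation": [0, 0, 5]},
  {"gripper": 0, "travel": [0, 0, 0], "rotation": [0, 0, 5]},
  {"gripper": 0, "travel": [0, 0, 0], "rotation": [0, 0, 4.5]},
  {"gripper": 0, "travel": [0, 0, 0], "rotation": [0, 0, 0]},
  {"gripper": 0, "travel": [0, 0, 0], "rotation": [0, 0, 0]},
  {"gripper": 0, "travel": [0, 0, 0], "rotation": [0, 0, 0]},
])

```text
t: 12.62
tcp_pos: [0.5065, -0.0694, 0.0655]
tool_rot: [0.874, 0.486, -0.001, -0.001]
force: [-3.1, 0.1, 2.6]
finger_gap: 0.158
```

```bash
python3 - <<'E'
from h import *
from scipy.spatial.transform import Rotation as Ro
s=manip.sense();R=Ro.from_quat(s["tool_rot"]).as_matrix()
print(s["tcp_pos"],92.55-np.degrees(np.arctan2(R[1,0],R[0,0])),s["force"],s["ft_torque"],s["finger_gap"])
E
```

```text
[ 0.50653272 -0.06937076  0.06549129] 34.38040390503247 [-3.06444139  0.13730339  2.5554235 ] [-0.0343559   0.36102573 -0.01115932] 0.1581697993732031
```

Turned 34.4°, and the residual torque about the knob axis is about zero. Release, rise, and move off for a look. Retreating towards -y in the tool frame, whose x axis is now at 58°.

Call:
send_rows([
  {"gripper": 40, "travel": [0, 0, 0], "rotation": [0, 0, 0]},
  {"gripper": 40, "travel": [0, 0, 0], "rotation": [0, 0, 0]},
  {"gripper": 40, "travel": [0, 0, 0], "rotation": [0, 0, 0]},
  {"gripper": 40, "travel": [0, 0, 0], "rotation": [0, 0, 0]},
  {"gripper": 40, "travel": [0, 0, -15], "rotation": [0, 0, 0]},
  {"gripper": 40, "travel": [0, 0, -30], "rotation": [0, 0, 0]},
  {"gripper": 40, "travel": [0, 0, -35], "rotation": [0, 0, 0]},
  {"gripper": 40, "travel": [0, 0, -35], "rotation": [0, 0, 0]},
  {"gripper": 40, "travel": [0, 0, -35], "rotation": [0, 0, 0]},
  {"gripper": 40, "travel": [0, 0, -35], "rotation": [0, 0, 0]},
  {"gripper": 40, "travel": [0, 0, -35], "rotation": [0, 0, 0]},
  {"gripper": 40, "travel": [0, 0, -35], "rotation": [0, 0, 0]},
])

```text
t: 13.62
tcp_pos: [0.5069, -0.0693, 0.3225]
tool_rot: [0.874, 0.485, 0.0, 0.0]
force: [0.7, 0.1, -0.1]
finger_gap: 0.466
```

Call:
send_rows([
  {"gripper": 40, "travel": [-25, 16, 0], "rotation": [0, 0, 0]},
  {"gripper": 40, "travel": [-25, 16, 0], "rotation": [0, 0, 0]},
  {"gripper": 40, "travel": [-25, 16, 0], "rotation": [0, 0, 0]},
  {"gripper": 40, "travel": [-25, 16, 0], "rotation": [0, 0, 0]},
  {"gripper": 40, "travel": [-25, 16, 0], "rotation": [0, 0, 0]},
  {"gripper": 40, "travel": [-25, 16, 0], "rotation": [0, 0, 0]},
  {"gripper": 40, "travel": [-25, 16, 0], "rotation": [0, 0, 0]},
  {"gripper": 40, "travel": [-25, 16, 0], "rotation": [0, 0, 0]},
  {"gripper": 40, "travel": [-25, 16, 0], "rotation": [0, 0, 0]},
  {"gripper": 40, "travel": [-25, 16, 0], "rotation": [0, 0, 0]},
  {"gripper": 40, "travel": [0, 0, 0], "rotation": [0, 0, 0]},
  {"gripper": 40, "travel": [0, 0, 0], "rotation": [0, 0, 0]},
])

```text
t: 14.62
tcp_pos: [0.5104, -0.3678, 0.3198]
tool_rot: [0.875, 0.484, 0.0, -0.0]
force: [-0.3, 0.7, 0.0]
finger_gap: 0.467
```

```bash
python3 - <<'E'
from h import *
s=manip.sense();print(s["t"],s["tcp_pos"],s["force"])
a=manip.snapshot("top")[...,::-1];cv2.imwrite("pics/t3.png",a);cv2.imwrite("pics/t3c.png",cv2.resize(a[130:270,210:470],None,fx=3,fy=3,interpolation=cv2.INTER_CUBIC))
E
```

```text
14.6167 [ 0.51038765 -0.36775588  0.31978721] [-0.28016774  0.66003712  0.00189998]
```

View pics/t3c.png

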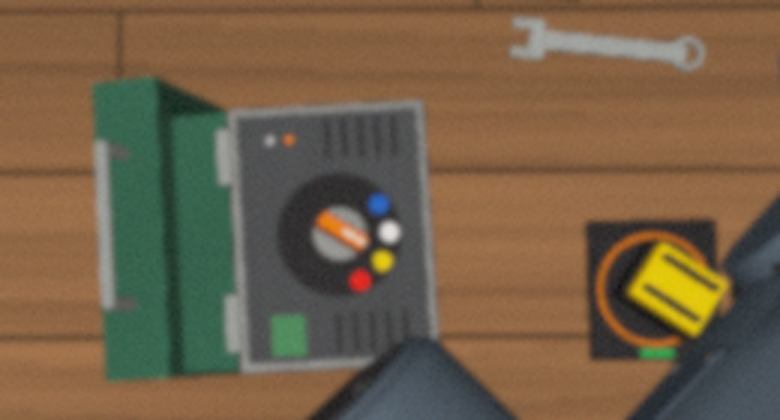

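The pointer now lies at crop (365,245), aimed at yellow (382,261). The lid is back on its stop and the yellow pack sits unmoved at (678,287). Handing in.

```bash
python3 -c "
from station import manip
print(manip.sign_off())"
```

```text
the job is handed in; nothing more can be done
None
```

The charger case is open and the selector knob is set to yellow, matching the yellow battery pack on the charging plate. I handed the job in at about 14.6 s on the robot's clock, out of the 61 s allowed.

- **Lid:** I pinched the handle and swung the lid back, letting go just short of the stop. The last picture shows it leaning open and unchanged since I let go. A position check after the swing put the handle at y = 0.126 m, against about 0.127 m expected on the stop.
- **Knob:** The first grip was too high, so I opened the fingers, went about 10 mm lower and gripped again. I then turned it 34.4° clockwise, which is the yellow position, with almost no twisting force left. The last picture shows the pointer aimed at the yellow mark.
- **Packs and arm:** The yellow pack looks unmoved in the pictures. I did not look again at the red and blue packs on the board, but the arm never went near them. The arm ended about 0.3 m above the plate, touching nothing. The highest wrist force I read between moves was about 15 N.
- **Check that disagreed:** My first computed fit of the knob's position was off because it found the red mark badly. I used the blue, white and yellow marks instead. They agreed to within about 1 mm, and the grip centred where they said.

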